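# Hold sprung tweezers at their marked gap over a dish

## Task

Pick up the sprung tweezers lying on the worktop by their two black thumb plates and bring the tips over the petri dish, a few centimetres above it, with the tweezers level. Squeeze the legs until the pointer on the moving leg stands in line with the rider on the cross bar, and finish there, holding the tweezers in the air with that gap kept steady. Do not shift the dish, the two vials or the beaker.

Things in the scene. Friction and masses are not known exactly. Their poses are not given: they have to be found in the camera images.
- tweezers: large steel specimen tweezers, 202 mm long, about 90 g (varies), lying flat on the worktop. Origin: underside of the round spring housing (24 mm across, 16 mm tall) at the rear end; its x axis runs from there to the tips (190 mm), its y axis across the legs, z up. The leg on the +y side is fixed to the housing; the leg on the -y side is hinged there on a vertical spring pivot. All the tweezers' parts are 9 to 30 mm tall
- grip (a point): where to grasp: point midway between the two black thumb plates, 85 mm ahead of the tweezers' origin, 15 mm above the underside, axes as the tweezers. The plates are 28 mm long along x, 30 mm tall, from the underside up; open, their outer faces are 44 mm apart across y at that point and each millimetre squeezed off turns the leg by 1/85 rad (and brings the pointer 1.8 mm nearer the rider)
- tips (a point): point between the two tips, 190 mm ahead of the origin and 7.5 mm above the underside, 9 mm to the +y side of the tweezers' centre line (the middle of the gap when squeezed about half way); moves with the fixed leg, not with the hinged one
- leg (a joint): angle of the hinged leg: 0 fully open (tip gap about 38 mm), grows as the legs are squeezed together, 0.17 rad at its stop. Sprung open: about 2.5 N at the thumb plates starts it, about 5 N at 0.06 rad, 8 N at 0.13 rad; lets go back to 0
- rider (a joint): where the rider (a small dark steel saddle, 6 mm wide along the bar, 9 mm tall, with a little round stud) has been set on the aluminium cross bar that is fixed to the +y leg 144 mm ahead of the origin; 0 to 0.0105 m, larger is nearer the +y leg, so a smaller gap. It is stiff and stays where it was set. The pointer is in line with it when leg = 0.06 + (rider) / 0.151
- pointer (a point): the pointer: an upright dark steel fin, 3 mm wide and reaching 30 mm above the underside, standing on the hinged leg just on the tip side of the cross bar, 151 mm ahead of the spring housing; this point is 23 mm above the underside; it passes the rider without touching it
- mark (a point): point beside the middle of the rider, on the pointer's track, 23 mm above the underside, axes as the tweezers; the pointer is in line when it has come here
- dish: round glass petri dish, 92 mm across, 17 mm high, loose; origin at the centre of its underside
- vial_a: standing sample vial with a black cap, 21 mm across, 57 mm tall, loose; origin at the centre of its underside; bystander
- vial_b: standing sample vial with a white cap, 21 mm across, 57 mm tall, loose; origin at the centre of its underside; bystander
- beaker: clear beaker, 59 mm across, 71 mm tall, loose; origin at the centre of its underside; bystander
Not all that is in view belongs to the job. Leave any pink look-alike of the dish alone.

How it is judged:
By the outcome, as a careful person would: the job done as asked, in the order asked, and still so for the second after the job is handed in, while the arm keeps its last pose, push and grip.
It also fails if it takes over 35 s, if anything falls off the work surface, if the arm or the gripper's body presses on something with over 40 N, if the wrist force passes 120 N, or if a joint passes its speed limit or range.

## Robot

A 7-joint arm with a two-finger parallel gripper is mounted at the origin on a cart in front of the work surface, level with it; the furniture and walls round the work are solid. World frame = base frame: x ahead of the robot, y to its left, z up, the work surface at z = 0. Lengths are in m, angles in rad, forces in N, time in s.
With the tool pointing down it reaches from about 0.4 to 0.85 m from the base axis. Payload 10.4 kg.
Tool frame: the origin (TCP) lies midway between the tips of the shut fingers; the grasp point (between the pads) lies 19 mm behind it; z points along the fingers, x is the direction in which the jaws open and shut, and the axes are right-handed (so a half turn about z gives the same grasp; the last joint's range is limited). The gripper opens to 85 mm and grips with 20 to 120 N. Pads are 22 mm wide; open, the fingers measure 114 mm over their backs; the gripper's body (76 mm by 85 mm) begins 54 mm behind the grasp point. The pads swing forward as they close: fully open they stand 13 mm farther back than shut.
Start: joints at [1.286, 0.332, -0.065, 1.46, 0.022, 1.35, -0.088], TCP at [0.162, -0.604, 0.231] pointing down, gripper open.
Joint ranges: [-2.6, 2.6], [-0.5, 2.12], [-1.47, 1.34], [0.16, 2.42], [-1.27, 4.41], [0.06, 2.06], [-2.6, 2.6]. Speed limits (rad/s): [2.22, 2.22, 2.79, 2.79, 3.14, 3.14, 3.14].

## Interface

Orientations are given as a unit quaternion [x, y, z, w].
In Python, from workcell import monitor, eyes, ticket, models gives the robot as it stands.
- The arm moves only by the tool servo_tool, never from a script. Its argument "motion" is a list of rows, each a list of 7 numbers: the opening, from 0 (shut) to 1 (fully open), then the shift along the tool's x, y, z in m, then the turn, a rotation vector about the tool's x, y, z in degrees. In form: [[fingers, tx, ty, tz, rx, ry, rz], ...]. A call has 1 to 20 rows; each row is the pose to reach, as a shift and turn from the pose commanded when the call began, along the tool's axes at that moment; what a row does not reach only later rows make up. A row lasts 1/8 s, in which the tool goes at most 62.5 mm and 10.7 degrees, less where a joint would pass 70% of its speed; a pose out of reach is approached as far as the arm can. A call with a gripper value outside its range is refused whole. The fingers move at their own pace and stop on an object; "grip_force" is the grip in N (left out, the last holds). Time passes only in rows, so rows that repeat a pose let the fingers close. It gives the time, the measured TCP pose, the force and the opening at its end, in the units of the state.
- monitor.get_obs(): the state, without advancing time (a new reading comes with each control period).
- eyes.camera(name): name is "scene" or "top"; returns (picture, depth): 384x512x3 uint8, blue, green, red; 384x512 float32, m along the optical axis (not along the pixel's ray), 0 where there is no reading.
- eyes.camera_info(name): a dict with "intrinsics" (3x3 intrinsics, pixels), "extrinsics" (4x4, takes a point from world to camera coordinates). Camera axes: x right, y down, z forward; pixel columns grow to the right and rows downward; lengths in m; the calibration is good to about 2 mm. A picture is of the moment at which its call begins. camera_info takes no time and is no camera call.
- ticket.hand_in(): hands the job in, once; it reports no verdict.
Trained networks look in the newest picture that a camera, given by its name, has taken for a name from the list of things; names that differ only in an ending like _2 or _b are one class to them, and where a whole thing is asked for, a point or a joint stands for the part that bears it (a point fixed in the world has none). Each returns a list of dicts, best first, with "confidence" (0 to 1); they miss things now and then, are a little off and sometimes report something else, mostly with a low value. They report only what shows in the picture. A call takes as long as a camera call. They do not tell look-alikes from the thing itself.
- models.boxes_of(camera, thing): "point" ([x, y, z] in m, in the coordinates of the camera as it stood for that picture, good to about 4 mm: the middle of the surface that is visible of it).
The state is a dict: "clock": time; "joint_pos": joint angles; "joint_velocities": joint speeds; "tau": joint torques, N m; "position": TCP position; "ee_rot": TCP orientation; "ft_force": force on the tool from outside, world axes, zero at the start; "torque": the same for the moment, N m; "grip_width": opening from 0.0 (shut) to 1.0 (fully open).
Only numpy, scipy, OpenCV 4.12 (cv2) and the standard library are available. Lean on these libraries where they do the work, as an engineer would, in place of code of your own. Each camera call takes 0.05 s, during which the arm holds its last target. There are 200 camera calls.

## Working session

There is one attempt and no reset: what is moved stays moved. The work goes in short steps, Python scripts to look and compute and a tool call to move; the robot and the scene stay as the last step left them, time stands still between calls to the robot, and variables do not carry over. Pictures are saved under pics/ and viewed, about 8 in all and at most 12, crops included, and the job is handed in when it is done.

Besides the shell and the picture viewer there is one more tool, called after "Call:" as a command line: name --pt "numbers of a row" for each row, then --argument value for the rest. servo_tool: Moves the arm, as the interface text tells. Its arguments: {"type":"object","properties":{"motion":{"type":"array"},"grip_force":{"type":"number"}},"required":["motion"]}

```bash
ls; mkdir -p pics
cat > h.py <<'E'
import numpy as np, cv2
from workcell import monitor, eyes, ticket, models
def w(cam,p):
    E=np.array(eyes.camera_info(cam)["extrinsics"]); return (np.linalg.inv(E)@np.r_[p,1])[:3]
def pix(cam,P):
    i=eyes.camera_info(cam);K=np.array(i["intrinsics"]);c=np.array(i["extrinsics"])@np.r_[P,1];u=K@c[:3];return u[:2]/u[2]
def cloud(cam,d):
    i=eyes.camera_info(cam);K=np.array(i["intrinsics"]);T=np.linalg.inv(np.array(i["extrinsics"]))
    v,u=np.indices(d.shape);c=np.stack([(u-K[0,2])/K[0,0]*d,(v-K[1,2])/K[1,1]*d,d],-1)
    return c@T[:3,:3].T+T[:3,3]
E
python3 - <<'E'
from h import *
ims=[]
for c in("scene","top"):
    im,d=eyes.camera(c);cv2.imwrite(f"pics/{c}0.png",im);np.save(f"{c}0.npy",d)
    i=eyes.camera_info(c);print(c,np.round(i["intrinsics"],1).tolist(),np.round(i["extrinsics"],3).tolist())
    for t in("tweezers","grip","tips","rider","pointer","dish","vial_a","vial_b","beaker"):
        for r in models.boxes_of(c,t)[:3]:
            P=w(c,r["point"]);print(t,round(r["confidence"],2),P.round(3),pix(c,P).round())
print(monitor.get_obs())
E
```

```text
pics
scene [[485.9, 0.0, 254.0], [0.0, 485.9, 195.8], [0.0, 0.0, 1.0]] [[-0.542, -0.84, -0.016, 0.356], [-0.55, 0.369, -0.749, 0.351], [0.635, -0.397, -0.662, 0.61], [0.0, 0.0, 0.0, 1.0]]
tweezers 0.6 [ 0.528 -0.103  0.01 ] [332. 203.]
tips 0.9 [ 0.529 -0.106  0.014] [333. 201.]
pointer 0.65 [ 0.541 -0.116  0.011] [332. 197.]
pointer 0.6 [ 0.53  -0.105  0.014] [332. 201.]
dish 0.97 [0.497 0.142 0.017] [235. 262.]
dish 0.65 [0.629 0.189 0.015] [178. 229.]
dish 0.2 [0.737 0.007 0.049] [231. 154.]
vial_a 0.73 [0.729 0.236 0.032] [133. 203.]
vial_a 0.55 [0.731 0.145 0.036] [175. 184.]
vial_b 0.73 [0.729 0.236 0.032] [133. 203.]
vial_b 0.55 [0.731 0.145 0.036] [175. 184.]
beaker 0.88 [0.738 0.005 0.053] [231. 152.]
top [[403.3, 0.0, 258.5], [0.0, 403.3, 193.4], [0.0, 0.0, 1.0]] [[-0.014, -1.0, -0.021, 0.082], [-0.99, 0.017, -0.143, 0.583], [0.144, 0.019, -0.989, 0.827], [0.0, 0.0, 0.0, 1.0]]
tweezers 0.93 [ 0.529 -0.106  0.014] [340. 219.]
tips 0.84 [ 0.529 -0.104  0.012] [339. 219.]
rider 0.73 [ 0.53  -0.105  0.014] [340. 218.]
pointer 0.74 [ 0.535 -0.117  0.014] [345. 216.]
pointer 0.17
[... 483 characters left out ...]
clock': 1.0, 'joint_pos': array([ 1.2863995 ,  0.33222563, -0.06467178,  1.46011309,  0.02163369,
        1.34987727, -0.0885413 ]), 'joint_velocities': array([ 0.00032689, -0.00070108,  0.0011176 ,  0.00062897,  0.00076347,
        0.00054644, -0.00146521]), 'tau': array([ 5.30480120e-04, -6.25245810e+01,  4.92372096e-02, -3.91835082e+01,
        1.65199314e-02,  1.90603540e-03,  3.63383094e-05]), 'position': array([ 0.16175717, -0.60372943,  0.23131519]), 'ee_rot': array([ 7.93335183e-01, -6.08785090e-01,  2.23446342e-05,  3.12339030e-05]), 'ft_force': array([-0.64532957, -0.57273699,  0.26293978]), 'torque': array([ 0.00859672, -0.02237348,  0.02435723]), 'grip_width': 1.0013538688496344}
```

Run:
```python
from h import *
a=cv2.imread("pics/top0.png")
cv2.imwrite("pics/a.png",cv2.resize(a,(800,600),interpolation=cv2.INTER_CUBIC))
b=cv2.resize(a[170:270,270:400],None,fx=6,fy=6,interpolation=cv2.INTER_CUBIC);cv2.imwrite("pics/b.png",b)
P=cloud("top",np.load("top0.npy"))
z=P[170:270,270:400,2]
for v in range(180,260,4): print(v,' '.join(f"{int(round(1000*P[v,u,2])):3d}" for u in range(280,396,4)))
```

```text
180   2   1  -1   1  -1  -1  -1   0  10   0   1  -2  -1  10   0  -1   1   3  -3  -2   0   1  -2  -2  -2   0   1   0  -1
184   1   0   1  -2   0   1  -3   0   2   1   2  -1  -1   2  -3   0   0  -1   0  -2   3  -1   2   1   1   0   1   2   2
188  -1  -1  -1   1   1   0  -1   2   0  14   0   3  -1  -2  15  21  -1  -3   1   2   2   0  -1   0  -2   0  -1   1   1
192  -2  -1  -2   0  -2  -1   0   1  -3  11  -2   2  18  30  12   1  -3  -1   0   1  -1  -1   1   1  -1   2   0   0  -1
196  -1   1  -1   0   0   3  -3  -2  -1  -2  19  20   0   0   0   1  -1   2   2   1   0  -3  -3   4   2  -1   2  -1   1
200   1   3  -2   0   0   1   0   0   3   2   8   1   1   1   0  11   0  -1   2   1   1  -2   0   0  -1   0   0   3   2
204  -2  -1  -2   0  -1   0  -1   2  -2  -1   0  13   1   0   1  13   1   2   2   2   0  -1  -1   0  -2   2   1   3   2
208   1  -3  -1   0   0   0   1  -3   1   2   0  10   2   0   0  -1   1   1  -2   0  -1  -2   1   0   3  -2   0   1   5
212   1  -1  -2  -1  -1   0  -3  -1   2   0   3  -1  12  -1   3   1  11  30   0   2  -2  -1   1  -1   1 903   4  -4   0
216   1   2   0   1 
[... 599 characters left out ...]
   2  -1   3   1  -2  -1  -2   2   1   0   2  13   1   2   0  -2   0   3   0   0   0  -2   0   1   1
240   2   2  -1 903  -1   0   1   1  -1   2   1  -1   1   0   2   0  -1   0  12  -1   0   0   0  -1   0   3  -2   2  -1
244   1  -4   0  -1   0   1   2   1  -2   0   2   1   0  -1   1  -4  15   0   4  -1   1   1  -2   2  -1   1   0   0   1
248  -1   0  -2   3   0   2   2  -3   2  -1   0   0   2   0   0  -2   3  -2   0  14   0   1   2   1   1   0   2   0   1
252   1   0   0   0  -4   0  -2   0   3   3   0   1   2  -1   2  -1  -2  11  16  16   0  -4  -3   1   1   3   0   1   1
256  -1   2  -1   1   0   0   0   1   1   2  -1   1   0  -2   0  -1   0  17  18  16   1   2  -1   1   2   1  -1   6   0
```

View pics/a.png

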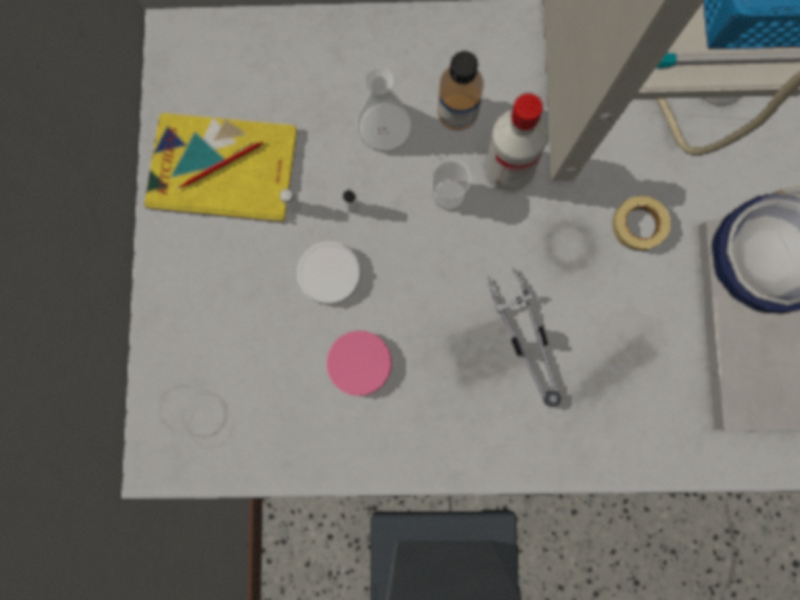

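View pics/b.png

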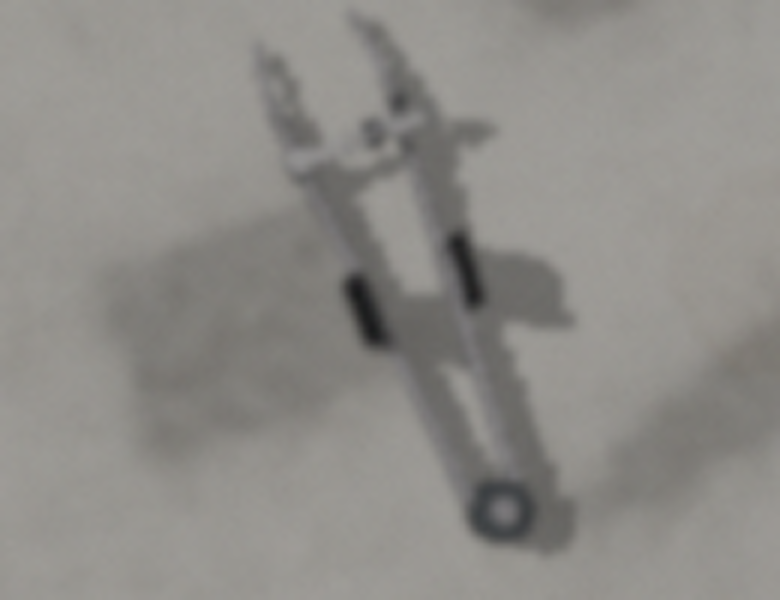

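Candidates in the 800x600 top view:
- **Dish:** the white dish at (328,272) is the glass one. The pink dish at (360,362) is the look-alike, so I leave it alone.
- **Tweezers:** only one pair, with the housing at (553,398), plates at (517,346) and (542,336), and tips at about (505,275). In the crop the fixed +y leg is on the left, the rider stud is at (375,130) and the pointer at (400,100).

```bash
cat >> h.py <<'E'
def ray(cam,uv,z):
    i=eyes.camera_info(cam);K=np.array(i["intrinsics"]);E=np.array(i["extrinsics"]);T=np.linalg.inv(E)
    d=T[:3,:3]@np.linalg.solve(K,np.r_[uv,1]);o=T[:3,3];return o+d*(z-o[2])/d[2]
E
python3 - <<'E'
from h import *
for c in("scene","top"):print(c,np.linalg.inv(np.array(eyes.camera_info(c)["extrinsics"]))[:3,3].round(3))
f=lambda x,y:np.array([270+x/6-.4,170+y/6-.4])
H=ray("top",f(502,510),.016);L=ray("top",f(364,308),.030);R=ray("top",f(467,268),.030)
tl=ray("top",f(258,45),.010);tr=ray("top",f(355,15),.010)
G=(L+R)/2;a=(G-H)[:2]
print(H,L,R,G,"sep",np.linalg.norm(L-R)," dist",np.linalg.norm(a),"yaw",np.degrees(np.arctan2(a[1],a[0])),"yaw perp",np.degrees(np.arctan2(*(L-R)[1::-1]))-90)
m=(tl+tr)/2-H;print("tips",tl,tr,np.linalg.norm(m),np.degrees(np.arctan2(m[1],m[0])))
# dark plate mask centroids, 3D
im=cv2.imread("pics/top0.png");P=cloud("top",np.load("top0.npy"))
m=((im.max(-1)<55)).astype(np.uint8);m[:200]=0;m[245:]=0;m[:,:310]=0;m[:,370:]=0
n,l,s,ce=cv2.connectedComponentsWithStats(m)
for k in range(1,n):
    if s[k,4]>5:print(s[k],ce[k],ray("top",ce[k],.030),np.median(P[l==k],0))
# dish: white cloud at z~.017
D=P[150:195,185:235].reshape(-1,3);D=D[(D[:,2]>.011)&(D[:,2]<.022)]
print("dish",(D.min(0)+D.max(0))/2,np.percentile(D,[2,98],axis=0),len(D))
# scene camera housing and plates reprojection
for p in (H,L,R):print(pix("scene",p).round(1))
s=cv2.imread("pics/scene0.png");cv2.imwrite("pics/s.png",cv2.resize(s[150:300,250:420],None,fx=4,fy=4,interpolation=cv2.INTER_CUBIC))
E
```

```text
scene [-0.001  0.412  0.672]
top [0.459 0.056 0.903]
[ 0.45068243 -0.12999521  0.016     ] [ 0.5233351  -0.08109096  0.03      ] [ 0.53715308 -0.11863854  0.03      ] [ 0.53024409 -0.09986475  0.03      ] sep 0.04000946761587573  dist 0.08507585773474866 yaw 20.74196362730811 yaw perp 20.204255171870557
tips [ 0.62383533 -0.04864557  0.01      ] [ 0.63458266 -0.08525347  0.01      ] 0.18942674500751433 19.450397374974507
[345 210   5  10  20] [347.3 214.5] [ 0.53665228 -0.11832844  0.03      ] [ 0.53655655 -0.11815752  0.02955143]
[328 217   6  10  30] [330.43333333 221.33333333] [ 0.52246605 -0.08141493  0.03      ] [ 0.52312137 -0.08227049  0.02897012]
dish [0.63452241 0.18174317 0.01652598] [[0.59290393 0.14078542 0.0135152 ]
 [0.67510479 0.22219027 0.02030689]] 1301
[368.6 218. ]
[325.4 201.1]
[335.6 190.3]
```

View pics/s.png

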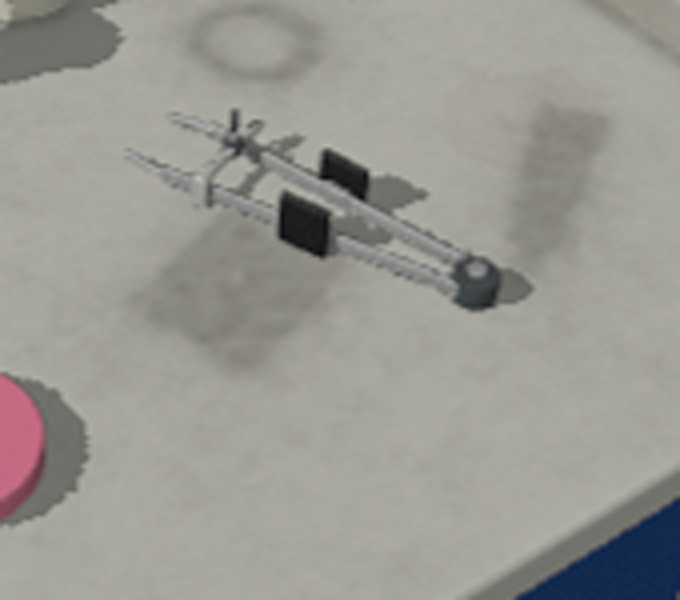

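The scene view agrees: plates at crop (303,223) and (345,173), housing at (476,283), pointer at (235,125). Before reaching, I'll check obstacle heights along the path.

```bash
cat >> h.py <<'E'
from scipy.spatial.transform import Rotation as Ro
def togo(p,yawx):
    o=monitor.get_obs();R=Ro.from_quat(o["ee_rot"]);x=np.radians(yawx)
    T=np.array([[np.cos(x),np.sin(x),0],[np.sin(x),-np.cos(x),0],[0,0,-1]])
    print("shift",(R.inv().apply(np.array(p)-o["position"])).round(4),"rot",(R.inv()*Ro.from_matrix(T)).as_rotvec(degrees=True).round(2))
E
python3 - <<'E'
from h import *
for c in("top","scene"):
    P=cloud(c,np.load(c+"0.npy")).reshape(-1,3)
    for x0 in np.arange(.1,.75,.1):
        r=[]
        for y0 in np.arange(-.7,.2,.1):
            q=P[(P[:,0]>x0)&(P[:,0]<x0+.1)&(P[:,1]>y0)&(P[:,1]<y0+.1)]
            r.append(f"{np.percentile(q[:,2],99):.2f}" if len(q) else "  - ")
        print(c,round(x0,1),r)
togo([.530,-.0999,.10],-69.7)
E
```

```text
top 0.1 ['-0.79', '-0.79', '-0.79', '-0.79', '-0.79', '-0.26', '-0.25', '-0.25', '-0.26']
top 0.2 ['  - ', '  - ', '  - ', '  - ', '  - ', '  - ', '  - ', '  - ', '  - ']
top 0.3 ['  - ', '  - ', '0.00', '0.00', '0.00', '0.00', '0.00', '0.00', '0.00']
top 0.4 ['  - ', '  - ', '0.04', '0.04', '0.00', '0.02', '0.00', '0.90', '0.02']
top 0.5 ['  - ', '  - ', '0.04', '0.25', '0.00', '0.03', '0.03', '0.02', '0.02']
top 0.6 ['  - ', '  - ', '  - ', '0.26', '0.02', '0.00', '0.01', '0.00', '0.02']
top 0.7 ['  - ', '0.00', '0.00', '0.33', '0.37', '0.43', '0.19', '0.07', '0.06']
scene 0.1 ['  - ', '  - ', '  - ', '  - ', '  - ', '0.00', '0.01', '0.00', '  - ']
scene 0.2 ['  - ', '  - ', '  - ', '  - ', '  - ', '  - ', '  - ', '  - ', '  - ']
scene 0.3 ['-0.36', '-0.19', '0.00', '0.00', '0.00', '0.00', '0.00', '0.00', '0.00']
scene 0.4 ['  - ', '0.08', '0.04', '0.04', '0.00', '0.02', '0.00', '0.00', '0.02']
scene 0.5 ['0.29', '0.31', '0.32', '0.34', '0.00', '0.03', '0.03', '0.02', '0.02']
scene 0.6 ['0.26', '0.27', '0.32', '0.34', '0.02', '0.00', '0.01', '0.00', '0.02']
scene 0.7 ['0.20', '0.20', '0.27', '0.30', '0.28', '0.33', '0.19', '0.07', '0.06']
shift [-0.3914 -0.4861  0.1313] rot [ 0.  -0.  -5.3]
```

Call:
servo_tool --pt "1 -0.03 -0.04 0 0 0 0" --pt "1 -0.06 -0.075 0 0 0 -1" --pt "1 -0.09 -0.112 0 0 0 -2" --pt "1 -0.12 -0.15 0 0 0 -3" --pt "1 -0.15 -0.187 0 0 0 -4" --pt "1 -0.18 -0.224 0 0 0 -5.3" --pt "1 -0.21 -0.261 0 0 0 -5.3" --pt "1 -0.24 -0.298 0 0 0 -5.3" --pt "1 -0.27 -0.335 0.01 0 0 -5.3" --pt "1 -0.3 -0.373 0.02 0 0 -5.3" --pt "1 -0.33 -0.41 0.04 0 0 -5.3" --pt "1 -0.36 -0.447 0.07 0 0 -5.3" --pt "1 -0.38 -0.472 0.1 0 0 -5.3" --pt "1 -0.3914 -0.4861 0.13 0 0 -5.3" --pt "1 -0.3914 -0.4861 0.131 0 0 -5.3" --pt "1 -0.3914 -0.4861 0.131 0 0 -5.3" --grip_force 20

```text
clock: 3.0
position: [0.5301, -0.1008, 0.1012]
ee_rot: [0.82, -0.572, 0.0, 0.0]
ft_force: [0.1, -0.6, -0.2]
grip_width: 1.002
```

Run:
```python
from h import *
print(monitor.get_obs()["position"]);togo([.530,-.0999,.003],-69.7)
```

```text
[ 0.53013951 -0.10081225  0.10123832]
shift [-0.001  -0.0001  0.0982] rot [-0.02 -0.05 -0.05]
```

Call:
servo_tool --pt "1 0 0 0.03 0 0 0" --pt "1 0 0 0.06 0 0 0" --pt "1 0 0 0.08 0 0 0" --pt "1 0 0 0.09 0 0 0" --pt "1 0 0 0.095 0 0 0" --pt "1 0 0 0.097 0 0 0" --pt "0.7 0 0 0.097 0 0 0" --pt "0.7 0 0 0.097 0 0 0" --pt "0.6 0 0 0.097 0 0 0" --pt "0.55 0 0 0.097 0 0 0" --pt "0.55 0 0 0.097 0 0 0"

```text
clock: 4.38
position: [0.5302, -0.1, 0.0034]
ee_rot: [0.821, -0.571, 0.0, -0.0]
ft_force: [0.1, -0.5, 0.3]
grip_width: 0.553
```

Run:
```python
from h import *
o=monitor.get_obs();print(o["position"],o["grip_width"],o["ft_force"])
for c in("top","scene"):
    im,d=eyes.camera(c);np.save(c+"1.npy",d);cv2.imwrite(f"pics/{c}1.png",im)
a=cv2.imread("pics/top1.png")[170:270,290:390];b=cv2.imread("pics/scene1.png")[150:250,270:370]
cv2.imwrite("pics/c1.png",np.hstack([cv2.resize(q,(400,400),interpolation=cv2.INTER_CUBIC) for q in(a,b)]))
```

```text
[ 0.53015882 -0.09998158  0.00340829] 0.5532263853155864 [ 0.05043892 -0.52046011  0.29684345]
```

View pics/c1.png

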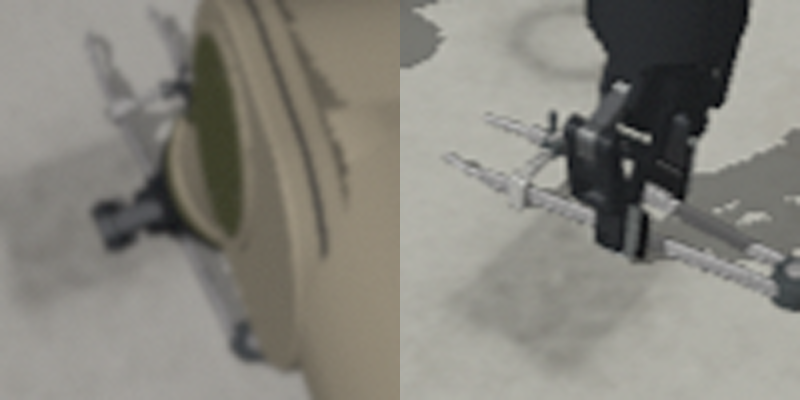

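Call:
servo_tool --pt "0.52 0 0 0 0 0 0" --pt "0.5 0 0 0 0 0 0" --pt "0.48 0 0 0 0 0 0" --pt "0.46 0 0 0 0 0 0" --pt "0.45 0 0 0 0 0 0" --pt "0.45 0 0 0 0 0 0" --pt "0.45 0 0 0 0 0 0" --pt "0.45 0 0 -0.003 0 0 0" --pt "0.45 0 0 -0.01 0 0 0" --pt "0.45 0 0 -0.02 0 0 0" --pt "0.45 0 0 -0.03 0 0 0" --pt "0.45 0 0 -0.04 0 0 0" --pt "0.45 0 0 -0.05 0 0 0" --pt "0.45 0 0 -0.06 0 0 0" --pt "0.45 0 0 -0.065 0 0 0" --pt "0.45 0 0 -0.065 0 0 0"

```text
clock: 6.48
position: [0.5302, -0.0999, 0.0686]
ee_rot: [0.821, -0.571, 0.0, -0.0]
ft_force: [0.9, 0.6, -1.9]
grip_width: 0.452
```

Run:
```python
from h import *
o=monitor.get_obs();print(o["position"],o["grip_width"],o["ft_force"],o["clock"])
for c in("top","scene"):
    im,d=eyes.camera(c);np.save(c+"2.npy",d);cv2.imwrite(f"pics/{c}2.png",im)
a=cv2.imread("pics/top2.png")[170:270,290:390];b=cv2.imread("pics/scene2.png")[130:230,250:350]
cv2.imwrite("pics/c2.png",np.hstack([cv2.resize(q,(400,400),interpolation=cv2.INTER_CUBIC) for q in(a,b)]))
togo([.540,.137,.10],-69.7)
```

```text
[ 0.53019754 -0.09990435  0.06864104] 0.45239522163866913 [ 0.88713711  0.64951785 -1.86519833] 6.475
shift [-0.2186 -0.0917 -0.032 ] rot [ 0.02  0.01 -0.  ]
```

View pics/c2.png

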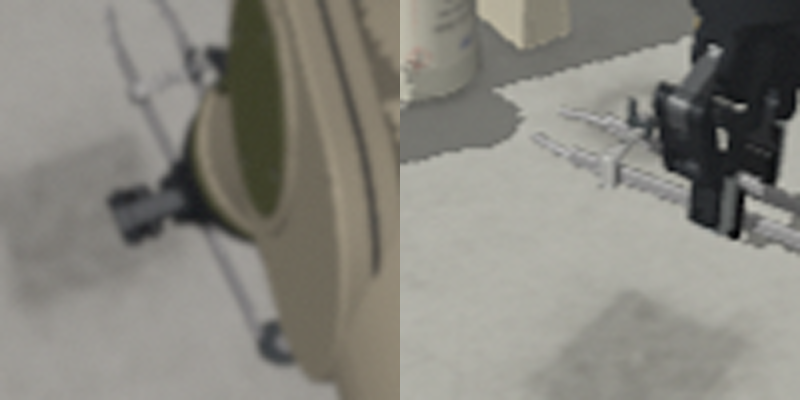

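Call:
servo_tool --pt "0.45 -0.01 -0.005 0 0 0 0" --pt "0.45 -0.03 -0.013 0 0 0 0" --pt "0.45 -0.055 -0.023 0 0 0 0" --pt "0.45 -0.08 -0.034 0 0 0 0" --pt "0.45 -0.105 -0.044 0 0 0 0" --pt "0.45 -0.13 -0.055 0 0 0 0" --pt "0.45 -0.155 -0.065 0 0 0 0" --pt "0.45 -0.18 -0.075 0 0 0 0" --pt "0.45 -0.2 -0.084 0 0 0 0" --pt "0.45 -0.212 -0.089 0.003 0 0 0" --pt "0.45 -0.218 -0.092 0.008 0 0 0" --pt "0.45 -0.218 -0.092 0.01 0 0 0" --pt "0.45 -0.218 -0.092 0.01 0 0 0" --pt "0.45 -0.218 -0.092 0.01 0 0 0"

```text
clock: 8.32
position: [0.5409, 0.1358, 0.0584]
ee_rot: [0.82, -0.572, 0.0, 0.0]
ft_force: [0.2, -0.7, -0.7]
grip_width: 0.451
```

Run:
```python
from h import *
o=monitor.get_obs();print(o["position"],o["grip_width"],o["ft_force"],o["clock"])
for c in("top","scene"):
    im,d=eyes.camera(c);np.save(c+"3.npy",d);cv2.imwrite(f"pics/{c}3.png",im)
    for t in("tweezers","tips","rider","pointer","mark","grip"):
        for r in models.boxes_of(c,t)[:2]:
            P=w(c,r["point"]);print(c,t,round(r["confidence"],2),P.round(3),pix(c,P).round())
a=cv2.imread("pics/top3.png")[140:260,180:300];b=cv2.imread("pics/scene3.png")[170:290,150:270]
cv2.imwrite("pics/c3.png",np.hstack([cv2.resize(q,(400,400),interpolation=cv2.INTER_CUBIC) for q in(a,b)]))
```

```text
[0.54085921 0.1357789  0.05835254] 0.4505409335903072 [ 0.24786154 -0.68379758 -0.73412908] 8.325
scene tweezers 0.88 [0.517 0.124 0.063] [237. 233.]
scene tips 0.84 [0.516 0.12  0.071] [239. 229.]
scene pointer 0.68 [0.538 0.122 0.065] [232. 225.]
scene grip 0.89 [0.515 0.122 0.069] [239. 231.]
```

View pics/c3.png

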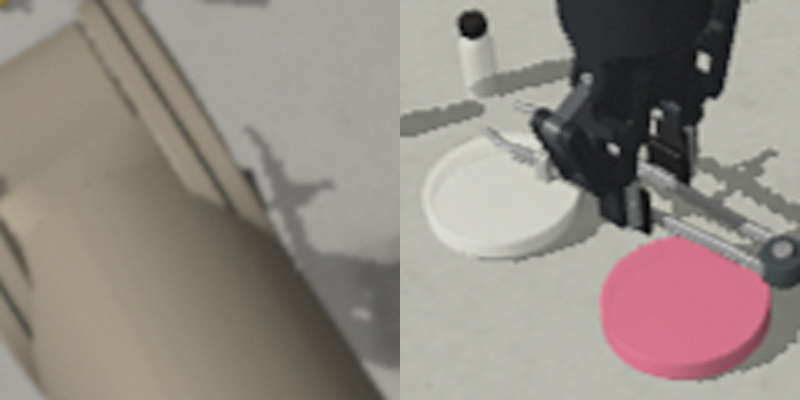

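Neither camera sees the rider with this heading: the arm covers it in the top view and the finger hides it in the scene view. I'll pivot the tweezers about the tips by +55° so that both cameras can see the bar.

Call:
servo_tool --pt "0.45 0.005 -0.003 0 0 0 -3" --pt "0.45 0.012 -0.007 0 0 0 -8" --pt "0.45 0.02 -0.012 0 0 0 -13" --pt "0.45 0.028 -0.017 0 0 0 -18" --pt "0.45 0.036 -0.022 0 0 0 -23" --pt "0.45 0.044 -0.027 0 0 0 -28" --pt "0.45 0.052 -0.033 0 0 0 -33" --pt "0.45 0.06 -0.038 0 0 0 -38" --pt "0.45 0.067 -0.042 0 0 0 -43" --pt "0.45 0.073 -0.046 0 0 0 -48" --pt "0.45 0.078 -0.049 0 0 0 -52" --pt "0.45 0.081 -0.051 0 0 0 -54.7" --pt "0.45 0.081 -0.051 0 0 0 -54.7" --pt "0.45 0.081 -0.051 0 0 0 -54.7"

```text
clock: 10.78
position: [0.6164, 0.0784, 0.0583]
ee_rot: [0.991, -0.131, -0.0, 0.0]
ft_force: [0.4, 0.2, -0.5]
grip_width: 0.459
```

```bash
cat > snap.py <<'E'
import sys
from h import *
n=sys.argv[1]
o=monitor.get_obs();print(o["position"],o["ee_rot"].round(3),o["grip_width"],o["ft_force"].round(1),o["clock"])
for c in("top","scene"):
    q=[eyes.camera(c) for _ in range(4)]
    im=np.mean([a for a,_ in q],0).astype(np.uint8);d=np.median([b for _,b in q],0)
    np.save(c+n+".npy",d);cv2.imwrite(f"pics/{c}{n}.png",im)
    for t in("tips","rider","pointer"):
        for r in models.boxes_of(c,t)[:1]:
            P=w(c,r["point"]);print(c,t,round(r["confidence"],2),P.round(3),pix(c,P).round())
    u,v=pix(c,np.array([.62,.14,.08])).astype(int)
    globals()[c]=cv2.resize(im[max(v-35,0):v+35,u-35:u+35],(400,400),interpolation=cv2.INTER_CUBIC);print(c,"crop origin",u-35,v-35)
cv2.imwrite(f"pics/c{n}.png",np.hstack([top,scene]))
E
python3 snap.py 4
```

```text
[0.61644088 0.0784398  0.05825919] [ 0.991 -0.131 -0.     0.   ] 0.45904839600150615 [ 0.4  0.2 -0.5] 10.775
top pointer 0.39 [ 0.767 -0.011  0.067] [296. 107.]
top crop origin 190 139
scene tips 0.93 [0.615 0.097 0.066] [223. 195.]
scene pointer 0.53 [0.636 0.096 0.065] [218. 189.]
scene crop origin 165 161
```

View pics/c4.png

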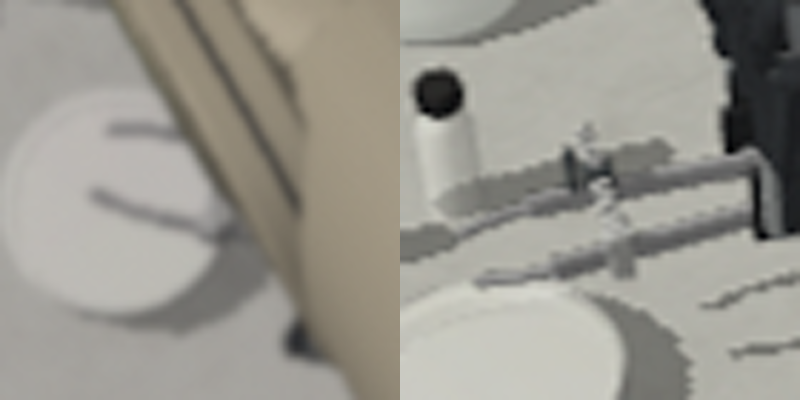

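Run:
```python
from h import *
o=monitor.get_obs();print(o["grip_width"],o["joint_pos"].round(2))
im=cv2.imread("pics/scene4.png")[172:217,176:236]
cv2.imwrite("pics/d4.png",cv2.resize(im,None,fx=13,fy=13,interpolation=cv2.INTER_CUBIC))
d=np.load("scene4.npy");P=cloud("scene",d)
for v in range(180,212):print(v,' '.join(f"{int(im[v-172,u-176].mean()):3d}/{P[v,u,2]*1000:3.0f}" for u in range(188,210)))
```

```text
0.45645145258868425 [ 0.37  0.59 -0.75  1.62  0.44  1.1  -0.76]
180 175/ -0 174/ -1 175/ -0 176/  1 175/ -0 175/ -0 174/ -0 175/ -0 176/  1 176/ -1 175/ -0 174/  1 172/  0 171/  0 171/  0 172/ -1 173/  1 173/ -0 171/ -0 173/  1 174/  1 174/  1
181 173/ -0 173/ -1 176/ -1 177/ -0 176/  2 174/ -0 174/ -0 176/  0 176/  0 175/  1 175/  1 173/  0 171/  2 169/ -0 168/ -0 169/  1 170/  1 170/  0 171/ -1 172/  1 172/ -0 172/  0
182 173/  2 175/  1 176/ -1 176/ -1 176/ -1 176/  1 176/ -0 176/  0 177/  1 159/ -0 157/ -1 171/  0 169/  1 166/  0 166/  1 168/ -0 169/ -1 171/ -1 172/ -1 172/  0 172/ -0 172/ -0
183 175/ -0 176/  0 176/  1 176/  1 176/ -0 176/  0 177/ -1 180/ 74 176/ 74 136/ 74 143/  1 172/ -0 168/  1 165/  2 166/  0 167/  1 168/  1 171/  0 172/  0 173/  0 172/ -1 172/ -0
184 174/ -0 175/  1 176/ -0 177/  1 177/  0 176/ -0 176/ -1 169/ 73 148/ 73 141/ 73 141/  0 153/ -0 167/  0 166/  0 166/ -1 167/ -0 167/ -0 169/ -0 172/  1 173/  0 175/  0 176/ -1
185 174/  0 174/  1 175/  1 176/  0 176/ -1 177/  1 178/  0 183/ 73 159/ 73 129/ 73 138/ 74 157/ -0 168/  0 167/ -1 169/ -0 172/  2 173/
[... 4023 characters left out ...]
 136/ 64 123/ 63 103/ 63  89/ 63  91/ 62  90/ 61  90/ 61 110/ 60 113/  0 138/ -0 165/ -1 158/ 59 130/ 59 110/ 58 107/ 57 106/ 57 149/  0 177/ -0 176/ -1 175/  1
209 115/ 62 114/ 62 110/  0 136/ 62 126/ 61  97/ 59 109/  1 122/  1 148/  1 166/  1 164/ -0 169/ -1 177/  2 172/ 56 147/ 56 123/ 56 128/ 55 129/  0 155/  0 176/ -0 175/ -0 175/  1
210 183/ 17 181/ 17 180/ 17 184/ 17 173/  1 163/  0 166/ -0 168/ -0 173/  1 177/ -0 176/  0 174/  1 174/  2 174/  1 169/  1 163/  1 164/ -1 166/  0 170/  1 174/  1 174/ -1 174/  0
211 206/ 18 202/ 18 201/ 19 200/ 16 197/ 18 196/ 16 187/ 16 167/ -1 167/ -0 176/ -0 176/  0 174/ -1 173/  1 173/  0 173/ -1 172/ -0 172/  1 171/  1 172/  1 173/  1 173/  1 174/ -0
```

View pics/d4.png

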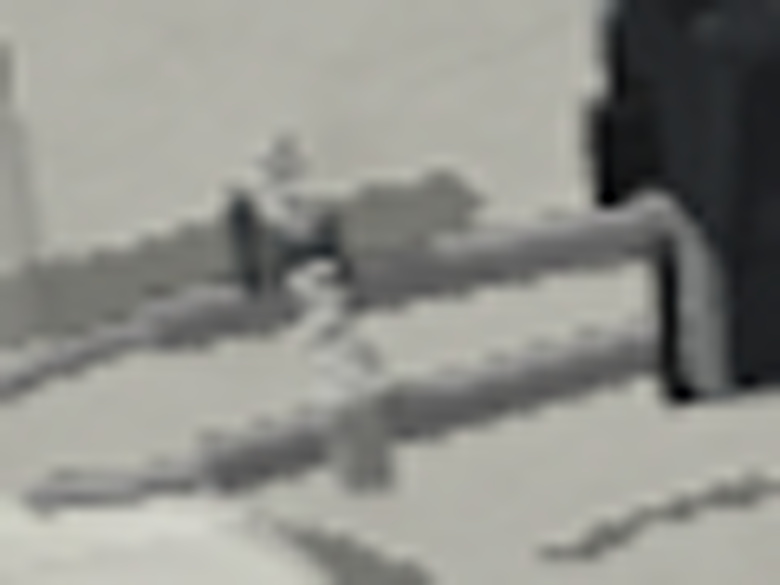

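```bash
cat > fr.py <<'E'
import sys
from h import *
n,u0,u1,v0,v1=sys.argv[1],*map(int,sys.argv[2:6])
P=cloud("scene",np.load(f"scene{n}.npy"));im=cv2.imread(f"pics/scene{n}.png").mean(-1)
# fixed-leg / frame yaw: arg; origin: arg
yaw=np.radians(float(sys.argv[6]));G=np.array([float(sys.argv[7]),float(sys.argv[8])])
c,s=np.cos(yaw),np.sin(yaw)
X=(P[...,:2]-G)@np.array([[c,-s],[s,c]])
print("each: x,y,z mm /grey, frame at grip centre")
for v in range(v0,v1):print(v,' '.join(("%3.0f,%5.1f,%2.0f/%3d"%(X[v,u,0]*1e3+85,X[v,u,1]*1e3,P[v,u,2]*1e3,im[v,u])) if P[v,u,2]>.045 else "        -       " for u in range(u0,u1)))
E
python3 fr.py 4 193 205 182 210 75 .6164 .0784
```

```text
each: x,y,z mm /grey, frame at grip centre
182         -                -                -                -                -                -                -                -                -                -                -                -       
183         -                -        145,-36.7,74/180 144,-35.5,74/176 142,-35.2,74/136         -                -                -                -                -                -                -       
184         -                -        146,-35.0,73/169 144,-33.5,73/148 142,-33.6,73/141         -                -                -                -                -                -                -       
185         -                -        146,-32.2,73/183 145,-31.6,73/159 143,-30.3,73/129 141,-28.2,74/138         -                -                -                -                -                -       
186         -        151,-17.2,83/144         -        145,-27.7,73/161 144,-26.4,74/157 142,-25.7,74/164         -                -                -                -                -                -       
187 153,-13.9,84/
[... 4066 characters left out ...]
9,62/ 93 148, 19.3,63/117 146, 22.1,65/123 144, 20.4,63/111 142, 21.0,63/107
207 162, 19.2,65/103 161, 18.8,64/ 97 159, 18.0,63/ 92 157, 18.5,63/ 92 155, 19.1,63/ 92 153, 17.7,61/ 92 151, 18.2,61/ 91 150, 18.6,60/100 148, 20.5,62/126 146, 20.8,61/128 144, 20.5,61/112 142, 20.7,60/109
208 163, 19.8,63/ 89 161, 19.2,62/ 91 159, 19.0,61/ 90 157, 18.9,61/ 90 155, 18.8,60/110         -                -                -        148, 20.6,59/158 146, 20.8,59/130 144, 20.4,58/110 143, 20.2,57/107
209 163, 18.6,59/ 97         -                -                -                -                -                -                -        148, 19.9,56/172 146, 20.2,56/147 145, 20.9,56/123 143, 20.3,55/128
```

Scene-depth reading in the tweezers frame: the pointer's +y face is at y≈-13.3 and the rider's at about -9.0. That puts the pointer centre about 2.5 mm short after the yaw correction, so I need to squeeze about 1.4 mm more (opening -0.017).

Call:
servo_tool --pt "0.445 0 0 0 0 0 0" --pt "0.44 0 0 0 0 0 0" --pt "0.435 0 0 0 0 0 0" --pt "0.433 0 0 0 0 0 0" --pt "0.433 0 0 0 0 0 0" --pt "0.433 0 0 0 0 0 0"

```text
clock: 12.22
position: [0.6166, 0.0783, 0.0583]
ee_rot: [0.991, -0.131, 0.0, 0.0]
ft_force: [0.5, 0.4, -0.3]
grip_width: 0.434
```

```bash
sed -i 's/range(4)/range(8)/;s/\[b for _,b in q\],0/[b for _,b in q],0/' snap.py; python3 snap.py 5; python3 fr.py 5 192 202 186 203 72.9 .6164 .0784; python3 -c "
from h import *
print([round(monitor.get_obs()['grip_width'],4) for _ in range(2)])"
```

```text
[0.61659827 0.07826002 0.05830049] [ 0.991 -0.131  0.     0.   ] 0.43448684155403033 [ 0.5  0.4 -0.3] 12.225
top tips 0.65 [0.619 0.156 0.063] [219. 177.]
top crop origin 190 139
scene tips 0.83 [0.616 0.095 0.065] [223. 195.]
scene pointer 0.69 [0.636 0.094 0.067] [219. 188.]
scene crop origin 165 161
each: x,y,z mm /grey, frame at grip centre
186         -                -                -                -        146,-25.7,73/180 145,-24.4,74/154 143,-24.3,73/112         -                -                -       
187         -        154,-12.0,84/156 152,-11.1,84/116         -        147,-24.1,72/155 145,-21.5,74/162 143,-22.5,72/149 141,-21.0,73/142         -                -       
188         -        154, -8.1,84/108 152, -9.8,83/ 57         -                -        146,-19.3,73/131 145,-10.4,80/115 143,-10.3,80/122 141,-12.8,77/111         -       
189         -        154,-10.1,80/ 98 152, -9.9,80/ 61 151,-10.0,80/ 63 148,-12.7,77/ 84 147,-11.0,78/ 75 145, -9.0,79/104 143, -8.7,79/122 141,-10.0,77/ 83 139, -9.3,77/ 61
190         -        154,-11.3,77/106 153,-10.1,77/ 74 15
[... 1521 characters left out ...]
-                -                -                -                -                -                -                -        146, 12.9,73/182 144, 14.6,74/179
200         -                -                -                -                -                -                -                -        147, 15.5,73/187 145, 16.3,73/183
201         -                -                -                -                -                -                -                -        147, 19.2,74/187 145, 19.3,73/181
202         -                -                -                -                -                -                -                -        148, 20.8,73/184 146, 20.7,72/169
[0.4329, 0.4329]
```

Call:
servo_tool --pt "0.433 -0.002 0.0005 0.002 0 0 0" --pt "0.433 -0.004 0.001 0.005 0 0 0" --pt "0.433 -0.006 0.0015 0.008 0 0 0" --pt "0.433 -0.008 0.002 0.01 0 0 0" --pt "0.433 -0.008 0.002 0.01 0 0 0" --pt "0.433 -0.008 0.002 0.01 0 0 0" --pt "0.433 -0.008 0.002 0.01 0 0 0" --pt "0.433 -0.008 0.002 0.01 0 0 0"

```text
clock: 14.32
position: [0.6084, 0.0784, 0.0484]
ee_rot: [0.991, -0.131, 0.0, 0.0]
ft_force: [0.4, 0.0, -0.5]
grip_width: 0.432
```

```bash
python3 snap.py 6
python3 - <<'E'
from h import *
g=monitor.get_obs()["position"];P=cloud("scene",np.load("scene6.npy"))
y=np.radians(72.4);c,s=np.cos(y),np.sin(y);X=(P[...,:2]-g[:2])@np.array([[c,-s],[s,c]])*1e3+[85,0];Z=P[...,2]*1e3
r=(Z>35)&(Z<80)&(abs(X[...,1])<45)
def cells(m,nm):
    print(nm,"n",m.sum(),"x,y",X[m].mean(0).round(1),"ymed",np.median(X[m][:,1]).round(2))
for a in list(range(-15,65,10))+list(range(100,200,8)):
    m=r&(X[...,0]>a)&(X[...,0]<a+8)
    for nm,q in(("+",m&(X[...,1]>3)),("-",m&(X[...,1]<=3))):
        if q.sum()>5:print(a+4,nm,"ztop",np.percentile(Z[q],92).round(1),"zlow",np.percentile(Z[q],5).round(1),"y",np.median(X[q][:,1]).round(1),end=" | ")
    print()
# dish/vials unchanged
for t in("dish","vial_a","beaker"):
    for q in models.boxes_of("scene",t)[:2]:print(t,round(q["confidence"],2),w("scene",q["point"]).round(3))
im=cv2.imread("pics/scene6.png");u,v=pix("scene",[.61,.15,.05]).astype(int);print(u,v)
cv2.imwrite("pics/d6.png",np.hstack([cv2.resize(im[v-32:v+32,u-32:u+32],(400,400),interpolation=cv2.INTER_CUBIC),cv2.resize(cv2.imread("pics/top6.png")[130:210,170:250],(400,400))]))
E
python3 fr.py 6 190 204 190 203 72.4 .6086 .0783
```

```text
[0.60842974 0.07841691 0.04835825] [ 0.991 -0.131  0.     0.   ] 0.432221555418612 [ 0.4  0.  -0.5] 14.325
top pointer 0.19 [0.735 0.232 0.038] [186. 128.]
top crop origin 190 139
scene tips 0.66 [0.605 0.097 0.057] [226. 202.]
scene pointer 0.84 [0.628 0.093 0.058] [221. 194.]
scene crop origin 165 161
-11 - ztop 60.8 zlow 48.7 y -1.6 | 
-1 + ztop 59.6 zlow 45.3 y 4.5 | -1 - ztop 63.4 zlow 60.0 y -4.1 | 
9 + ztop 57.5 zlow 49.6 y 5.0 | 9 - ztop 60.8 zlow 51.9 y -5.7 | 
19 + ztop 57.3 zlow 49.9 y 5.6 | 19 - ztop 57.2 zlow 49.4 y -12.9 | 
29 + ztop 57.0 zlow 50.0 y 6.5 | 29 - ztop 57.3 zlow 50.4 y -11.9 | 
39 + ztop 57.5 zlow 50.2 y 7.3 | 39 - ztop 57.6 zlow 49.6 y -11.7 | 
49 + ztop 57.6 zlow 49.6 y 8.4 | 49 - ztop 57.3 zlow 49.6 y -11.4 | 
59 + ztop 57.5 zlow 49.9 y 9.6 | 
104 + ztop 57.1 zlow 49.6 y 14.4 | 104 - ztop 69.0 zlow 49.8 y -10.9 | 
112 + ztop 57.6 zlow 50.1 y 15.9 | 112 - ztop 57.1 zlow 49.7 y -10.2 | 
120 + ztop 57.2 zlow 50.6 y 16.5 | 120 - ztop 57.5 zlow 50.1 y -9.6 | 
128 + ztop 57.4 zlow 48.9 y 17.3 | 128 - ztop 57.2 zlow 49.6 y -9.4 | 
136 + ztop 60.5 zlow 49.9 y 1
[... 3126 characters left out ...]
    -                -                -                -        156,-11.3,57/144 155, -9.1,59/133 153, -8.7,59/ 77 151, -9.1,58/ 67 149, -8.5,58/ 92 147, -8.9,57/ 82 146, -2.5,62/124 144, -0.3,64/156 142, -0.5,63/161
201 166,-11.9,57/149 164,-11.5,57/147 162, -9.9,58/153 160, -9.6,57/155 158,-10.4,56/147 157, -8.4,57/144 155, -8.1,57/132 153, -8.6,56/ 93 151, -8.0,56/ 78 149, -8.5,55/ 92 147, -8.7,55/ 87 146,  0.5,63/152 145,  2.4,64/168 143,  2.8,64/138
202 166, -9.0,57/156 164, -9.7,56/138 163, -8.6,56/132 161, -8.4,56/121 159, -8.7,55/113 157, -9.6,54/112 155, -8.7,54/108 153, -7.7,55/100 151, -8.2,54/ 96 150, -8.2,53/ 96 148, -9.4,52/ 91 147,  1.1,61/123 145,  4.4,63/150 143,  5.4,64/156
```

View pics/d6.png

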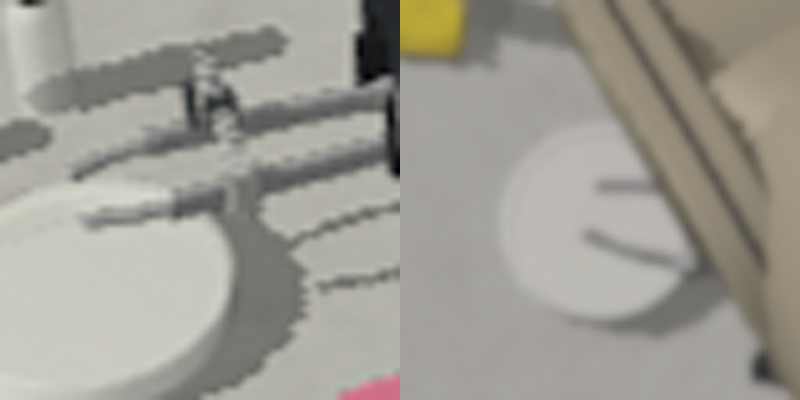

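The view shows the tips over the white dish (right crop: tips at (595,186) and (588,236), dish centre about (598,222)). The pointer fin stands beside the rider at left crop (190,105)/(218,95). Leg-top height stays constant at 57.5 mm, so the tweezers are level. The pointer is within about 0.1 to 0.4 mm of the rider, and the dish and vials haven't moved. Handing in.

Run:
```python
from h import *
o=monitor.get_obs();print(o["clock"],o["grip_width"],np.abs(o["joint_velocities"]).max());print(ticket.hand_in())
```

```text
15.575 0.4328133928985755 0.0015199485000540012
the job is handed in; nothing more can be done
None
```

I gripped the tweezers by their thumb plates, lifted them and brought the tips over the white glass dish. I then squeezed the legs until the pointer stood in line with the rider, and handed in at 15.6 s with the arm still and the grip holding.

Last checks:
- **Level and height:** the leg tops stayed at about 57.5 mm along the whole length. The tips were about 35 mm above the dish rim and, in the top view, well inside it.
- **Pointer against rider:** two depth readings after squeezing put the pointer 0.1 and 0.4 mm past the rider. My uncertainty is about 0.3 mm, mostly from how the tweezers turned in the grip. I made no further correction.
- **Grip:** the opening held steady at 0.432 to 0.434 against 0.433 commanded.
- **Bystanders:** the dish and both vials were found where they started. I couldn't confirm the beaker, because the last detection of it was false (it landed on the gripper). The arm's path stayed well clear of it.

The top camera's view of the rider was blocked by the arm, so the alignment rests on the scene camera alone.

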